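Shut the curing lamp's keeper bar and hold its power dial at the third click

TASK

Cure the glued wood strip in the lamp fixture: swing the black lamp keeper bar shut across the strip until it clicks home against the steel catch post, and leave it there. Then turn the red spring-return dial on the grey control box clockwise, past its first and second clicks, to the third (the green mark), and keep holding it there: finish with the gripper still holding the dial at the third click, because it springs back to off when let go. Leave the strip in its nest and the cup, tape roll and sanding block where they stand.

Things in the scene. Friction and masses are not known exactly. Their poses are not given: they have to be found in the camera images.
- fixture: lamp fixture, fixed to the table: aluminium base plate 170 (x) x 190 (y) x 12 mm, origin under its centre; may stand on the left or the right, turned up to 0.35 rad. The wood strip lies in a nest along the plate's x axis. The keeper bar's pivot is at plate (0, +62) mm; a steel catch post 48 mm high above the table stands at plate (-22, -50) mm and stops the bar when shut
- keeper_pivot (a point): point on the keeper bar's upright hinge axis, at plate (0, +62) mm, 50 mm above the table (the top face of the bar); axes are the plate's
- keeper (a joint): angle of the keeper bar, rad: 0 = fully shut (bar along the plate's -y direction from its pivot, across the middle of the strip), growing counter-clockwise seen from above as it is open (bar swung towards the plate's +x), starts open at about 0.9 to 1.5. A click every 0.35 rad, the last one at 0; about 1 to 2 N at the knob swings it, and it stays in the click where it is left. Stop at -0.02
- keeper_knob (a point): centre (half-way up the free part) of the orange upright round knob on the bar's free end: 16 mm diameter, its top 19 mm above this point, the bar's top face 26 mm below it (at 50 mm above the table; a 22 mm washer 3 mm high lies round its foot); 130 mm from the hinge axis. The bar is 30 mm wide, 14 mm thick, underside 36 mm above the table, black with small fins
- control_box: grey control box, fixed to the table: 120 x 120 x 44 mm, origin under its centre; may stand on the left or the right, turned up to 0.4 rad. Its dial's upright axis is at box (-6, 0) mm. Four marks round the dial: white = off (towards the box's +x), two yellow, then green = third click, going clockwise
- dial (a joint): angle of the dial, rad, growing clockwise seen from above: 0 = off (pointer towards the box's +x), clicks at 0.4, 0.8 and 1.2 (the third, green mark), stop at 1.6. A spring always returns it to 0 when let go, also from the clicks; holding it at 1.2 takes about 0.12 N m, up to about 0.15 N m on the way
- dial_grip (a point): point on the dial's axis at the height to grip, 73 mm above the table; x axis along the bar towards the pointer end. The red bar grip is 48 mm long, 14 mm thick, 34 mm tall; its top is 15 mm above this point, and a grey disc 54 mm across lies under it, its top 19 mm below this point
- strip_mid (a point): centre of the wood strip, 140 x 45 x 19 mm, lying loose in the fixture's nest; its top is 31 mm above the table, 5 mm under the keeper bar
- resin_cup: paper cup, 80 mm across, 85 mm high, origin under its centre; a bystander
- tape: roll of tape lying flat, 104 mm across, 25 mm high, origin under its centre; a bystander
- sanding_block: blue sanding block, 66 x 118 x 47 mm, origin under its centre; a bystander
Not all that is in view belongs to the job. There is more than one size of the control_box; the job needs the larger.

How it is judged:
By the outcome, as a careful person would: the job done as asked, in the order asked, and still so for the second after the job is handed in, while the arm keeps its last pose, push and grip.
It also fails if it takes over 51 s, if anything falls off the work surface, if the arm or the gripper's body presses on something with over 40 N, if the wrist force passes 120 N, or if a joint passes its speed limit or range.

ROBOT

A 7-joint arm with a two-finger parallel gripper is mounted at the origin on a cart in front of the work surface, level with it; the furniture and walls round the work are solid. World frame = base frame: x ahead of the robot, y to its left, z up, the work surface at z = 0. Lengths are in m, angles in rad, forces in N, time in s.
With the tool pointing down it reaches from about 0.425 to 0.875 m from the base axis. Payload 8.4 kg.
Tool frame: the origin (TCP) lies at the very end of the fingers, on their centre line; the grasp point (between the pads) lies 19 mm behind it; z points along the fingers, y is the line along which they close (so a half turn about z gives the same grasp; the last joint's range is limited). The gripper opens to 87 mm and grips with 3 to 60 N. Pads are 19 mm wide; open, the fingers measure 117 mm over their backs; the gripper's body (75 mm by 190 mm) begins 51 mm behind the grasp point.
Start: joints at [-1.303, 0.333, 0.04, 1.465, -0.013, 1.343, -0.059], TCP at [0.233, 0.607, 0.223] pointing down, gripper open.
Joint ranges: [-2.58, 2.58], [-0.38, 2.09], [-1.3, 1.39], [0.25, 2.4], [-1.5, 4.64], [0.08, 2.09], [-2.65, 2.65]. Speed limits (rad/s): [2.22, 2.22, 2.79, 2.79, 3.14, 3.14, 3.14].

INTERFACE

Orientations are given as a rotation vector (axis times angle).
In Python, from workcell import get_obs, optics, workorder, regions_of, place_of gives the robot as it stands.
- The arm moves only by the tool apply_moves, never from a script. Its argument "deltas" is text: rows parted by semicolons, each of 5 numbers parted by spaces: the closure in counts, from 0 (fully open) to 255 (shut), then the shift along the tool's x, y, z in cm, then the turn about the tool's z in rad. A call has 1 to 5 rows; each row shifts and turns the commanded pose from where the row before left it, along the tool's axes as they then stand; what a row does not reach is not made up. A row lasts 1/12 s, in which the tool goes at most 41.7 mm and 7.16 degrees, less where a joint would pass 70% of its speed; a pose out of reach is approached as far as the arm can. A call with a gripper value outside its range is refused whole. The fingers move at their own pace and stop on an object; the grip force is fixed at half the most. Time passes only in rows, so rows that do not move let the fingers close. It gives the time, the measured TCP pose, the force, the opening and the grip force at its end, in the units of the state.
- get_obs(): the state, without advancing time (a new reading comes with each control period).
- optics.get_image(name): name is "side" or "top"; returns a dict with "frame" (480x640x3 uint8, red, green, blue), "mtx" (3x3 intrinsics, pixels), "R" (3x3) and "t" (3): a world point X has camera coordinates R X + t. Camera axes: x right, y down, z forward; pixel columns grow to the right and rows downward; lengths in m; the calibration is good to about 2 mm. A picture is of the moment at which its call begins. There is no depth.
- workorder.finish_job(): hands the job in; it is judged then, once.
Trained networks look in a picture, given as the dict that the camera call returned (one of the last four; its "shot" number tells which), for a name from the list of things; names that differ only in an ending like _2 or _b are one class to them, and where a whole thing is asked for, a point or a joint stands for the part that bears it (a point fixed in the world has none). Each returns a list of dicts, best first, with "p" (0 to 1); they miss things now and then, are a little off and sometimes report something else, mostly with a low value. They report only what shows in the picture. A call takes as long as a camera call. They do not tell look-alikes from the thing itself.
- regions_of(query, picture): "mask" (480x640 bool, what is visible of it) and "extent" ([left, top, right, bottom] as shares, 0 to 1, of the picture: columns of its width, rows of its height, round what is visible of it).
- place_of(query, picture): "centre" ([row, column] as shares, 0 to 1, of the picture: columns of its width, rows of its height: a listed point, or the origin of a listed thing).
The state is a dict: "clock": time; "joints": joint angles; "qvel": joint speeds; "joint_efforts": joint torques, N m; "ee_pos": TCP position; "tcp_rot": TCP orientation; "ft_force": force on the tool from outside, world axes, zero at the start; "torque": the same for the moment, N m; "grip_width": finger opening in m; "gripper_force": force on a finger pad.
Only numpy, scipy, OpenCV 4.12 (cv2) and the standard library are available. Lean on these libraries where they do the work, as an engineer would, in place of code of your own. Each camera call takes 0.05 s, during which the arm holds its last target. There are 200 camera calls.

## Working session

There is one attempt and no reset: what is moved stays moved. The work goes in short steps, Python scripts to look and compute and a tool call to move; the robot and the scene stay as the last step left them, time stands still between calls to the robot, and variables do not carry over. Pictures are saved under pics/ and viewed, at most 10 in all, crops included, and the job is handed in when it is done.

Besides the shell and the picture viewer there is one more tool, called as name(argument=value, ...), one argument or row to a line, values as JSON. apply_moves: Moves the arm, as the interface text tells. Its arguments: {"type":"object","properties":{"deltas":{"type":"string"}},"required":["deltas"]}

```bash
mkdir -p pics; cat > h.py <<'E'
import numpy as np, cv2
from workcell import get_obs, optics, workorder, regions_of, place_of
def ray(im,c,z):
    K,R,t=[np.array(im[k]) for k in('mtx','R','t')]
    d=R.T@np.linalg.inv(K)@np.array([c[0],c[1],1.]); o=-R.T@t
    return o+d*(z-o[2])/d[2]
def proj(im,X):
    p=np.array(im['mtx'])@(np.array(im['R'])@np.array(X)+im['t']); return p[:2]/p[2]
E
python3 - <<'E'
from h import *
Z=dict(fixture=0,keeper_pivot=.05,keeper_knob=.076,control_box=0,dial_grip=.073,strip_mid=.0215,resin_cup=0,tape=0,sanding_block=0)
o=get_obs();print(o['clock'],o['ee_pos'],o['tcp_rot'],o['grip_width'])
ims=[]
for n in('top','side'):
    im=optics.get_image(n);cv2.imwrite(f'pics/{n}0.png',im['frame'][:,:,::-1])
    print(n)
    for q in Z:
        for r in place_of(q,im)[:3]:
            c=[r['centre'][1]*640,r['centre'][0]*480]
            print(q,round(r['p'],2),np.round(c),np.round(ray(im,c,Z[q]),3))
E
```

```text
0.0 [0.23298715 0.60631157 0.22163987] [-5.72981833e-01 -3.08870798e+00  2.54603881e-03] 0.0871137343837709
top
fixture 0.84 [376. 283.] [ 0.506 -0.169  0.   ]
keeper_pivot 0.63 [359. 278.] [ 0.515 -0.107  0.05 ]
keeper_knob 0.61 [374. 237.] [ 0.652 -0.156  0.076]
control_box 0.89 [273. 276.] [0.527 0.186 0.   ]
control_box 0.58 [173. 250.] [0.621 0.542 0.   ]
dial_grip 0.65 [273. 276.] [0.515 0.181 0.073]
dial_grip 0.59 [172. 251.] [0.599 0.524 0.073]
strip_mid 0.89 [374. 283.] [ 0.503 -0.158  0.022]
resin_cup 0.96 [204. 283.] [0.502 0.426 0.   ]
tape 0.75 [313. 205.] [0.789 0.049 0.   ]
tape 0.59 [377. 279.] [ 0.519 -0.171  0.   ]
sanding_block 0.68 [450. 269.] [ 0.555 -0.427  0.   ]
side
fixture 0.69 [284. 222.] [ 0.514 -0.165  0.   ]
fixture 0.38 [266. 220.] [ 0.534 -0.226  0.   ]
keeper_pivot 0.82 [295. 212.] [ 0.512 -0.122  0.05 ]
keeper_knob 0.94 [259. 221.] [ 0.656 -0.167  0.076]
control_box 0.73 [378. 224.] [0.372 0.124 0.   ]
control_box 0.67 [375. 250.] [0.524 0.176 0.   ]
control_box 0.58 [484. 303.] [0.622 0.541 0.   ]
dial_grip 0.77 [379. 227.] [0.504 0.177 0.073]
dial_grip 0.61 [485. 287.] [0.653 0.539 0.073]
resin_cup 0.81 [453. 268.] [ 0.504  0.421 -0.   ]
tape 0.86 [292. 287.] [0.816 0.048 0.   ]
tape 0.45 [454. 266.] [0.492 0.422 0.   ]
tape 0.26 [296. 212.] [ 0.437 -0.167  0.   ]
sanding_block 0.68 [217. 210.] [ 0.562 -0.419  0.   ]
```

View pics/top0.png

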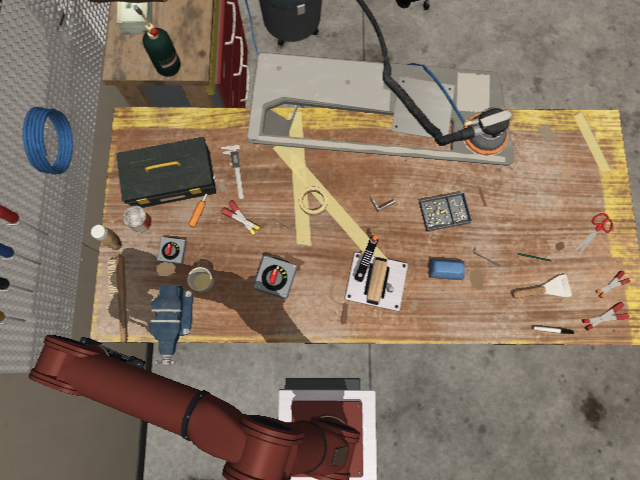

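View pics/side0.png

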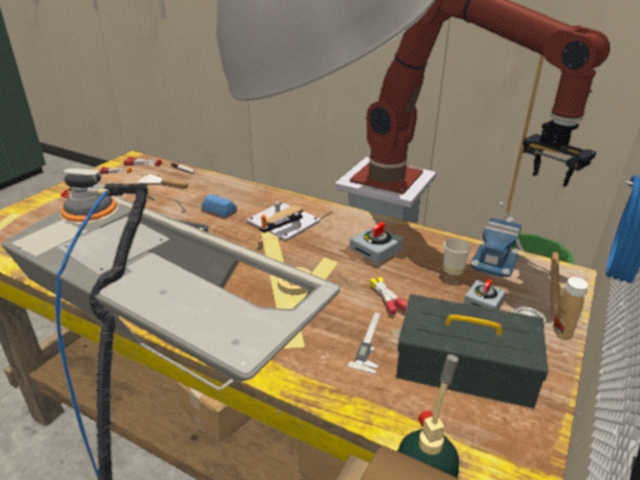

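Candidates:
- Control box: (273,276), larger and near the robot, against (172,250), smaller and a look-alike. I choose (273,276).
- Keeper knob: the orange knob at (374,237). The orange screwdriver at (198,210) and the sander at (487,130) are not it.

Next is a close crop to check both choices.

```bash
python3 - <<'E'
from h import *
im=optics.get_image('top')
f=im['frame'][220:320,230:430,::-1]
cv2.imwrite('pics/c1.png',cv2.resize(f,None,fx=4,fy=4,interpolation=cv2.INTER_CUBIC))
for q,z in(('fixture',.012),('control_box',.044),('strip_mid',.031),('keeper',.05),('dial_grip',.088)):
    for r in regions_of(q,im)[:2]:
        m=r['mask'];v,u=np.nonzero(m)
        P=np.array([ray(im,(a,b),z)[:2] for a,b in zip(u,v)])
        (c,s,a)=cv2.minAreaRect((P*1000).astype(np.float32))
        print(q,round(r['p'],2),m.sum(),np.round(c),np.round(s),round(a,1),'mean',np.round(P.mean(0),3))
E
```

```text
fixture 0.78 2362 [ 544. -174.] [191. 243.] 78.2 mean [ 0.518 -0.165]
control_box 0.79 1267 [522. 179.] [125. 124.] 71.9 mean [0.52  0.179]
control_box 0.56 680 [611. 534.] [93. 92.] 85.0 mean [0.611 0.534]
strip_mid 0.69 588 [ 510. -165.] [ 49. 144.] 78.6 mean [ 0.51  -0.165]
strip_mid 0.32 682 [ 553. -406.] [117.  71.] 86.4 mean [ 0.552 -0.406]
keeper 0.97 397 [ 582. -130.] [ 31. 164.] 67.5 mean [ 0.58  -0.129]
dial_grip 0.53 169 [511. 179.] [47. 43.] 1.1 mean [0.51  0.179]
```

View pics/c1.png

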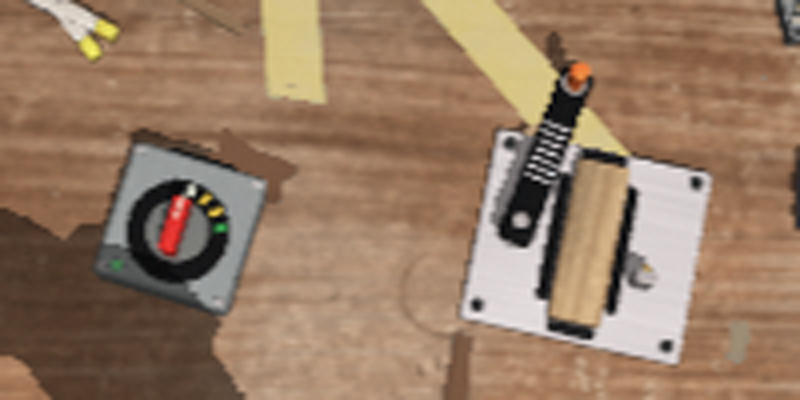

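The choice holds. The crop shows the large box with its red dial at about (173,225), pointer at white, and the marks running clockwise to green. The fixture has its keeper open, the knob at (578,75), the pivot at (520,220) and the catch post at (640,270).

Working estimates:

| Thing | Position (m) | Yaw (rad) |
|---|---|---|
| Dial | (0.516, 0.181) | -0.316 |
| Keeper pivot | (0.522, -0.107) | -0.195 |
| Keeper knob | (0.646, -0.158) | n/a |

I'm moving to a point above the knob.

apply_moves(
  deltas="0 -3 -2.57 0 0;0 -3 -2.57 0 0;0 -3 -2.57 0 0;0 -3 -2.57 0 0;0 -3 -2.57 0 0",
)

```text
clock: 1.72
ee_pos: [0.3277, 0.4312, 0.2226]
tcp_rot: [-0.573, -3.089, -0.001]
ft_force: [0.7, 0.6, 0.1]
grip_width: 0.0869
gripper_force: 0.0
```

apply_moves(
  deltas="0 -3 -2.57 0 0;0 -3 -2.57 0 0;0 -3 -2.57 0 0;0 -3 -2.57 0 0;0 -3 -2.57 0 0",
)

```text
clock: 2.13
ee_pos: [0.4216, 0.2574, 0.2229]
tcp_rot: [0.573, 3.089, 0.001]
ft_force: [1.1, 0.2, 0.2]
grip_width: 0.0872
gripper_force: 0.0
```

apply_moves(
  deltas="0 -3 -2.57 0 0;0 -3 -2.57 0 0;0 -3 -2.57 0 0;0 -3 -2.57 0 0;0 -3 -2.57 0 0",
)

```text
clock: 2.55
ee_pos: [0.5155, 0.0836, 0.223]
tcp_rot: [0.573, 3.088, 0.001]
ft_force: [0.8, 0.4, 0.5]
grip_width: 0.0868
gripper_force: 0.0
```

apply_moves(
  deltas="0 -3 -2.57 0 0;0 -3 -2.57 0 0;0 -3 -2.57 0 0;0 0 0 0 0;0 0 0 0 0",
)

```text
clock: 2.97
ee_pos: [0.5717, -0.0216, 0.2225]
tcp_rot: [0.58, 3.087, -0.002]
ft_force: [0.1, 0.5, -0.8]
grip_width: 0.0871
gripper_force: 0.0
```

```bash
python3 - <<'E'
from h import *
S=[]
for n,w in(('top',(374,240)),('side',(262,222))):
    im=optics.get_image(n);h=cv2.cvtColor(im['frame'],cv2.COLOR_RGB2HSV).astype(int)
    m=(h[...,0]>3)&(h[...,0]<18)&(h[...,1]>190)&(h[...,2]>120)
    k=np.zeros_like(m);k[w[1]-20:w[1]+20,w[0]-20:w[0]+20]=1;v,u=np.nonzero(m&k)
    print(n,len(u),u.min(),u.max(),v.min(),v.max());c=(u.mean(),v.mean())
    print(np.round([ray(im,c,z) for z in(.06,.076,.095)],3)); S.append((im,c))
from scipy.optimize import least_squares
r=least_squares(lambda X:np.concatenate([proj(i,X)-c for i,c in S]),[.65,-.16,.08]);print(r.x,r.fun)
E
```

```text
top 9 373 375 236 241
[[ 0.649 -0.157  0.06 ]
 [ 0.645 -0.155  0.076]
 [ 0.641 -0.153  0.095]]
side 28 262 265 216 226
[[ 0.628 -0.17   0.06 ]
 [ 0.651 -0.154  0.076]
 [ 0.678 -0.135  0.095]]
[ 0.64650953 -0.15631586  0.07282201] [ 0.22144152 -0.12744513  0.23393339  0.04593781]
```

apply_moves(
  deltas="0 -2.9 -2.45 0 0;0 -2.9 -2.45 0 0;0 -2.9 -2.45 0 0;0 -3.1 -2.45 0 0;0 0 0 2 0",
)

```text
clock: 3.48
ee_pos: [0.6491, -0.1593, 0.2057]
tcp_rot: [0.578, 3.081, -0.005]
ft_force: [-0.9, -1.0, -0.1]
grip_width: 0.0868
gripper_force: 0.0
```

apply_moves(
  deltas="0 0 0 3 0;0 0 0 3 0;0 0 0 2 0;0 0 0 0 0;0 0 0 0 0",
)

```text
clock: 3.9
ee_pos: [0.6459, -0.1506, 0.1222]
tcp_rot: [-0.569, -3.088, -0.001]
ft_force: [0.4, -0.5, 1.0]
grip_width: 0.0873
gripper_force: 0.0
```

apply_moves(
  deltas="0 -0.3 -0.5 2 0;0 0 0 2 0;0 0 0 1.2 0;0 0 0 1 0;0 0 0 0 0",
)

```text
clock: 4.32
ee_pos: [0.6469, -0.1574, 0.0597]
tcp_rot: [-0.571, -3.088, -0.0]
ft_force: [-0.0, -0.3, -0.9]
grip_width: 0.0869
gripper_force: 0.0
```

```bash
python3 - <<'E'
from h import *
o=get_obs();print(o['ee_pos'],o['ft_force'])
im=optics.get_image('side')
cv2.imwrite('pics/s2.png',cv2.resize(im['frame'][150:270,200:360,::-1],None,fx=5,fy=5,interpolation=cv2.INTER_CUBIC))
E
```

```text
[ 0.64694554 -0.1573707   0.05971615] [-0.00108715 -0.28102729 -0.85946624]
```

View pics/s2.png

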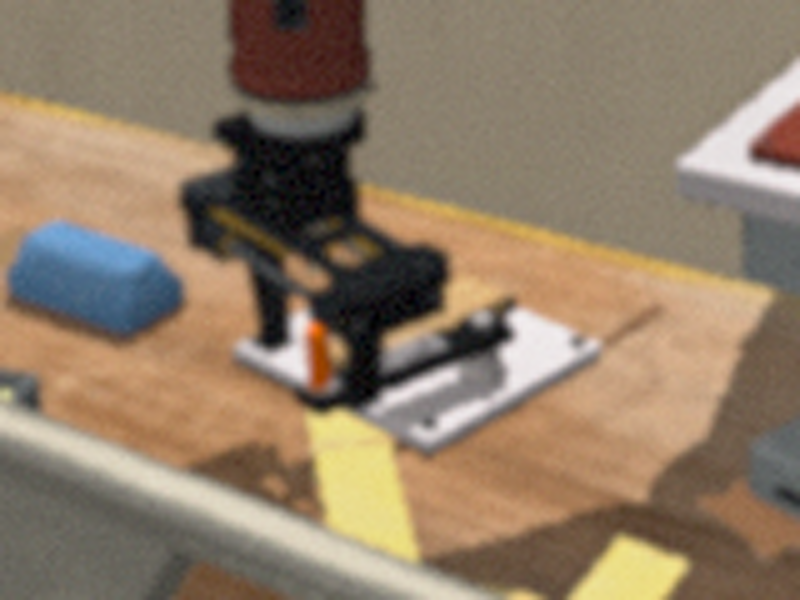

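The crop shows the orange knob at (318,355), between the two fingertips at (272,340) and (362,395). I'm closing on it.

apply_moves(
  deltas="255 0 0 0 0;255 0 0 0 0;255 0 0 0 0;255 0 0 0 0;255 0 0 0 0",
)

```text
clock: 4.78
ee_pos: [0.6475, -0.1584, 0.061]
tcp_rot: [0.573, 3.088, 0.0]
ft_force: [-0.4, -0.7, -0.3]
grip_width: 0.0616
gripper_force: 0.0
```

apply_moves(
  deltas="255 0 0 0 0;255 0 0 0 0;255 0 0 0 0;255 0 0 0 0;255 0 0 0 0",
)

```text
clock: 5.2
ee_pos: [0.6473, -0.1583, 0.0606]
tcp_rot: [-0.573, -3.089, 0.0]
ft_force: [0.1, 0.0, -0.4]
grip_width: 0.0288
gripper_force: 0.0
```

apply_moves(
  deltas="255 0 0 0 0;255 0 0 0 0;255 0 0 0 0;255 0 0 0 0;255 0 0 0 0",
)

```text
clock: 5.62
ee_pos: [0.6472, -0.1584, 0.0605]
tcp_rot: [-0.573, -3.089, 0.0]
ft_force: [-0.3, -0.8, -0.5]
grip_width: 0.0152
gripper_force: 30.0
```

apply_moves(
  deltas="255 0.06 -1.3 0 0.1;255 0.06 -1.3 0 0.1;255 0.06 -1.3 0 0.1;255 0.06 -1.3 0 0.1;255 0 0 0 0",
)

```text
clock: 6.03
ee_pos: [0.6172, -0.2044, 0.0605]
tcp_rot: [-1.188, -2.906, 0.001]
ft_force: [-1.2, 0.5, -0.6]
grip_width: 0.0153
gripper_force: 30.0
```

apply_moves(
  deltas="255 0.06 -1.3 0 0.1;255 0.06 -1.3 0 0.1;255 0.06 -1.3 0 0.1;255 0.06 -1.3 0 0.1;255 0 0 0 0",
)

```text
clock: 6.45
ee_pos: [0.5749, -0.2326, 0.0605]
tcp_rot: [-1.739, -2.614, 0.0]
ft_force: [0.9, 0.4, -0.7]
grip_width: 0.0149
gripper_force: 30.0
```

apply_moves(
  deltas="255 0.06 -1.3 0 0.1;255 0.06 -1.3 0 0.1;255 0.06 -1.3 0 0.1;255 0 0 0 0;255 0 0 0 0",
)

```text
clock: 6.87
ee_pos: [0.5395, -0.2418, 0.0606]
tcp_rot: [2.1, 2.336, -0.001]
ft_force: [0.1, -4.5, -3.3]
grip_width: 0.0149
gripper_force: 30.0
```

apply_moves(
  deltas="255 0.1 -1.3 0 0.1;255 0.1 -1.3 0 0.1;255 0 0 0 0;255 0 0 0 0",
)

```text
clock: 7.2
ee_pos: [0.5132, -0.2422, 0.0606]
tcp_rot: [2.322, 2.113, -0.003]
ft_force: [-2.1, -6.8, -3.6]
grip_width: 0.0151
gripper_force: 30.0
```

apply_moves(
  deltas="255 0.1 -1 0 0.1;255 0 0 0 0;255 0 0 0 0",
)

```text
clock: 7.45
ee_pos: [0.5029, -0.2409, 0.0606]
tcp_rot: [2.425, 1.995, -0.005]
ft_force: [-4.5, -8.7, -2.9]
grip_width: 0.0149
gripper_force: 30.0
```

apply_moves(
  deltas="255 -0.2 -0.4 0 0;255 0 0 0 0;255 0 0 0 0",
)

```text
clock: 7.7
ee_pos: [0.4996, -0.2404, 0.0605]
tcp_rot: [2.426, 1.995, -0.001]
ft_force: [-1.5, -2.6, -2.3]
grip_width: 0.0152
gripper_force: 30.0
```

apply_moves(
  deltas="255 0 -0.3 0 0;255 0 0 0 0;255 0 0 0 0",
)

```text
clock: 7.95
ee_pos: [0.4966, -0.2397, 0.0606]
tcp_rot: [2.427, 1.993, 0.0]
ft_force: [-0.3, -4.8, -4.5]
grip_width: 0.015
gripper_force: 30.0
```

apply_moves(
  deltas="255 0 -0.3 0 0;255 0 0 0 0;255 0 0 0 0",
)

```text
clock: 8.2
ee_pos: [0.4939, -0.2391, 0.0606]
tcp_rot: [2.427, 1.993, 0.001]
ft_force: [1.7, -4.3, -6.8]
grip_width: 0.0155
gripper_force: 30.0
```

```bash
python3 - <<'E'
from h import *
o=get_obs();print(o['ee_pos'],o['ft_force'],o['torque'])
im=optics.get_image('side');cv2.imwrite('pics/s3.png',cv2.resize(im['frame'][160:260,200:360,::-1],None,fx=5,fy=5,interpolation=cv2.INTER_CUBIC))
E
```

```text
[ 0.49393674 -0.23912398  0.06062085] [ 1.72974308 -4.33099769 -6.77078465] [-1.11998512 -0.48293139 -0.30499878]
```

View pics/s3.png

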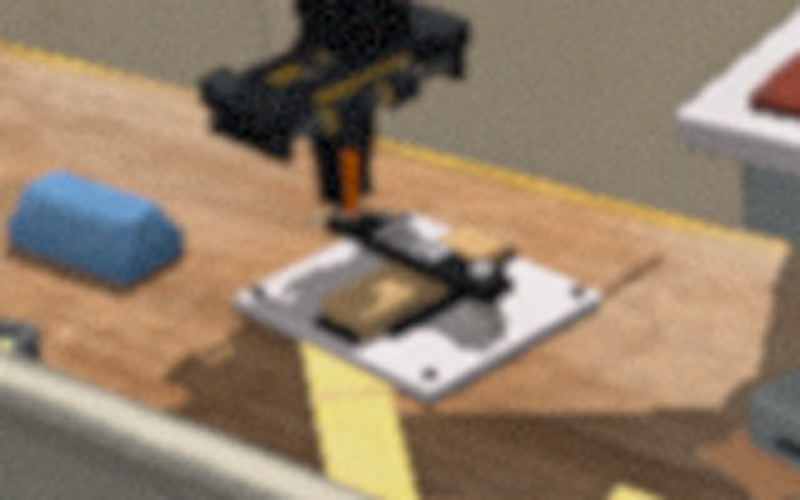

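The bar now lies across the middle of the strip, with the knob at (350,180). I'm pressing gently until the stop is felt.

apply_moves(
  deltas="255 0 -0.3 0 0;255 0 0 0 0;255 0 0 0 0",
)

```text
clock: 8.5
ee_pos: [0.4938, -0.2392, 0.0609]
tcp_rot: [2.422, 1.99, 0.004]
ft_force: [15.8, -9.4, -21.1]
grip_width: 0.0152
gripper_force: 30.0
```

apply_moves(
  deltas="255 0 -0.2 0 0;255 0 0 0 0;255 0 0 0 0",
)

```text
clock: 8.75
ee_pos: [0.4938, -0.2391, 0.0611]
tcp_rot: [2.419, 1.989, 0.006]
ft_force: [23.9, -13.8, -28.9]
grip_width: 0.0152
gripper_force: 30.0
```

The hard stop is at x = 0.494. I'm relaxing the push, opening and lifting.

apply_moves(
  deltas="255 0 0.5 0 0;255 -0.1 0.1 0 0;255 0 0 0 0",
)

```text
clock: 9.0
ee_pos: [0.4948, -0.2395, 0.0606]
tcp_rot: [-2.427, -1.994, -0.001]
ft_force: [1.5, -0.9, -3.0]
grip_width: 0.0155
gripper_force: 30.0
```

apply_moves(
  deltas="0 0 0 0 0;0 0 0 0 0;0 0 0 0 0;0 0 0 0 0;0 0 0 0 0",
)

```text
clock: 9.42
ee_pos: [0.4942, -0.2401, 0.0606]
tcp_rot: [-2.428, -1.993, -0.0]
ft_force: [0.1, -0.4, -0.5]
grip_width: 0.0408
gripper_force: 0.0
```

apply_moves(
  deltas="0 0 0 -2 0;0 0 0 -3 0;0 0 0 -4 0;0 0 0 -4 0;0 0 0 0 0",
)

```text
clock: 9.83
ee_pos: [0.4968, -0.2425, 0.1972]
tcp_rot: [2.424, 1.988, 0.008]
ft_force: [0.7, -0.8, 0.6]
grip_width: 0.0737
gripper_force: 0.0
```

```bash
python3 - <<'E'
from h import *
from scipy.optimize import least_squares
S=[]
for n,w in(('top',(273,276)),('side',(379,229))):
    im=optics.get_image(n);h=cv2.cvtColor(im['frame'],cv2.COLOR_RGB2HSV).astype(int)
    m=((h[...,0]<5)|(h[...,0]>174))&(h[...,1]>170)&(h[...,2]>90)
    k=np.zeros_like(m);k[w[1]-18:w[1]+18,w[0]-18:w[0]+18]=1;v,u=np.nonzero(m&k)
    c=(u.mean(),v.mean());print(n,len(u),c,np.round([ray(im,c,z) for z in(.073,.086)],3));S.append((im,c))
    if n=='top':
        P=np.array([ray(im,q,.088)[:2] for q in zip(u,v)])*1000;print(cv2.minAreaRect(P.astype(np.float32)))
        e=np.linalg.eigh(np.cov(P.T))[1][:,1];print('head',np.arctan2(e[1],e[0]))
        cv2.imwrite('pics/c4.png',cv2.resize(im['frame'][220:320,230:430,::-1],None,fx=4,fy=4,interpolation=cv2.INTER_CUBIC))
r=least_squares(lambda X:np.concatenate([proj(i,X)-c for i,c in S]),[.51,.18,.08]);print(r.x,r.fun)
print(get_obs()['ee_pos'])
E
```

```text
top 48 (np.float64(273.2708333333333), np.float64(276.25)) [[0.516 0.181 0.073]
 [0.513 0.18  0.086]]
((514.923828125, 179.2649383544922), (14.570252418518066, 44.2928581237793), 76.22245025634766)
head 2.8466963997200834
side 97 (np.float64(378.8144329896907), np.float64(229.340206185567)) [[0.517 0.182 0.073]
 [0.538 0.19  0.086]]
[0.51573828 0.18127491 0.07199629] [-0.06648176  0.02473906 -0.06556537 -0.00401747]
[ 0.49518385 -0.24030135  0.19199657]
```

apply_moves(
  deltas="0 3.8 -0.55 0 0;0 3.8 -0.55 0 0;0 3.8 -0.55 0 0;0 3.8 -0.55 0 0;0 3.8 -0.55 0 0",
)

```text
clock: 10.35
ee_pos: [0.5032, -0.0466, 0.1895]
tcp_rot: [-2.427, -1.993, 0.002]
ft_force: [0.9, 0.2, 0.3]
grip_width: 0.0872
gripper_force: 0.0
```

apply_moves(
  deltas="0 3.8 -0.55 0 0;0 3.8 -0.55 0 0;0 3.8 -0.55 0 0;0 3.8 -0.55 0 0;0 3.8 -0.55 0 0",
)

```text
clock: 10.77
ee_pos: [0.5132, 0.1452, 0.1893]
tcp_rot: [-2.427, -1.993, 0.002]
ft_force: [0.1, 0.4, -0.5]
grip_width: 0.0869
gripper_force: 0.0
```

apply_moves(
  deltas="0 3.7 -0.6 0 0;0 0 0 0 -0.12;0 0 0 0 -0.12;0 0 0 0 -0.12;0 0 0 0 -0.12",
)

```text
clock: 11.18
ee_pos: [0.5147, 0.1807, 0.189]
tcp_rot: [-1.876, -2.519, 0.004]
ft_force: [-0.2, 1.0, 0.9]
grip_width: 0.087
gripper_force: 0.0
```

apply_moves(
  deltas="0 0 0 0 -0.12;0 0 0 0 -0.12;0 0 0 0 -0.12;0 0 0 0 -0.12;0 0 0 0 -0.12",
)

```text
clock: 11.6
ee_pos: [0.5147, 0.1804, 0.189]
tcp_rot: [-1.048, -2.96, 0.003]
ft_force: [-0.3, 0.1, 0.4]
grip_width: 0.0869
gripper_force: 0.0
```

apply_moves(
  deltas="0 0 0 0 -0.12;0 0 0 0 -0.12;0 0 0 0 -0.12;0 0 0 0 0;0 0 0 0 0",
)

```text
clock: 12.02
ee_pos: [0.515, 0.1805, 0.1895]
tcp_rot: [-0.517, -3.097, 0.002]
ft_force: [0.4, -0.7, -0.2]
grip_width: 0.0872
gripper_force: 0.0
```

View pics/c4.png

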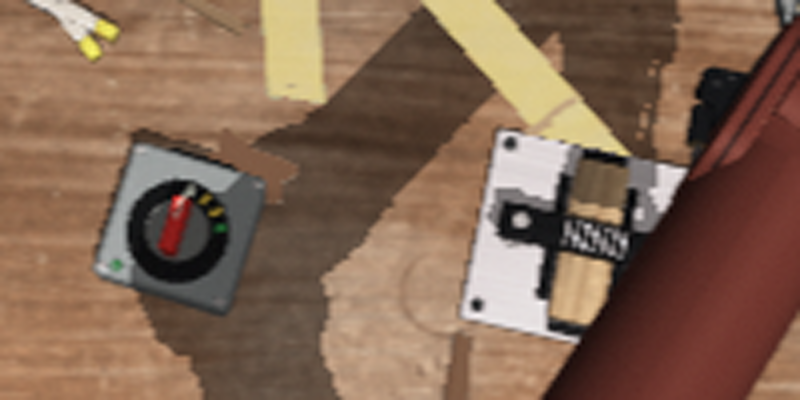

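The keeper lies shut across the strip, from the pivot at (520,220) towards the post. The dial is still at white. I'm descending on the dial.

apply_moves(
  deltas="0 0 0 3.5 0;0 0 0 3.5 0;0 0 0 3.5 0;0 0 0 1.8 0;0 0 0 0.8 0",
)

```text
clock: 12.43
ee_pos: [0.5134, 0.1798, 0.0561]
tcp_rot: [-0.517, -3.095, 0.006]
ft_force: [-0.1, 0.5, 0.2]
grip_width: 0.0872
gripper_force: 0.0
```

apply_moves(
  deltas="255 0 0 0 0;255 0 0 0 0;255 0 0 0 0;255 0 0 0 0;255 0 0 0 0",
)

```text
clock: 12.85
ee_pos: [0.5164, 0.1812, 0.0607]
tcp_rot: [0.511, 3.098, 0.003]
ft_force: [-0.3, 1.2, 0.2]
grip_width: 0.0615
gripper_force: 0.0
```

apply_moves(
  deltas="255 0 0 0 0;255 0 0 0 0;255 0 0 0 0;255 0 0 0 0;255 0 0 0 0",
)

```text
clock: 13.27
ee_pos: [0.5157, 0.1808, 0.0596]
tcp_rot: [-0.511, -3.1, 0.0]
ft_force: [-0.1, -0.6, -0.1]
grip_width: 0.0283
gripper_force: 0.0
```

apply_moves(
  deltas="255 0 0 0 0;255 0 0 0 0;255 0 0 0 0;255 0 0 0 0;255 0 0 0 0",
)

```text
clock: 13.68
ee_pos: [0.5149, 0.1789, 0.0594]
tcp_rot: [-0.512, -3.098, 0.004]
ft_force: [-4.6, -5.9, 5.7]
grip_width: 0.0137
gripper_force: 30.0
```

apply_moves(
  deltas="255 0 -0.2 0 0;255 0 0 0 0.1;255 0 0 0 0.1;255 0 0 0 0.1;255 0 0 0 0.1",
)

```text
clock: 14.1
ee_pos: [0.5149, 0.1789, 0.0594]
tcp_rot: [-1.124, -2.934, 0.0]
ft_force: [-0.2, 0.5, -1.8]
grip_width: 0.0141
gripper_force: 30.0
```

apply_moves(
  deltas="255 0 0 0 0.1;255 0 0 0 0.1;255 0 0 0 0.1;255 0 0 0 0.1;255 0 0 0 0",
)

```text
clock: 14.52
ee_pos: [0.515, 0.179, 0.0594]
tcp_rot: [1.683, 2.652, -0.0]
ft_force: [1.1, 1.2, -0.4]
grip_width: 0.0139
gripper_force: 30.0
```

apply_moves(
  deltas="255 0 0 0 0.1;255 0 0 0 0.1;255 0 0 0 0.1;255 0 0 0 0.1;255 0 0 0 0",
)

```text
clock: 14.93
ee_pos: [0.5152, 0.179, 0.0595]
tcp_rot: [2.173, 2.268, -0.0]
ft_force: [1.4, 1.3, -1.7]
grip_width: 0.0136
gripper_force: 30.0
```

```bash
python3 - <<'E'
from h import *
from scipy.spatial.transform import Rotation as Ro
o=get_obs();y=Ro.from_rotvec(o['tcp_rot']).as_matrix()[:,1];print(o['ee_pos'],o['ft_force'],o['torque'],'psi',np.arctan2(y[1],y[0]),o['grip_width'])
im=optics.get_image('side');print(o['clock'])
cv2.imwrite('pics/s5.png',cv2.resize(im['frame'][175:265,230:410,::-1],(800,400),interpolation=cv2.INTER_CUBIC))
E
```

```text
[0.51515938 0.17899567 0.05945217] [ 1.3709309   1.31741502 -1.73307441] [ 0.07829029 -0.31458514  0.07068103] psi 0.04289900780845245 0.013591116567714454
14.9333
```

View pics/s5.png

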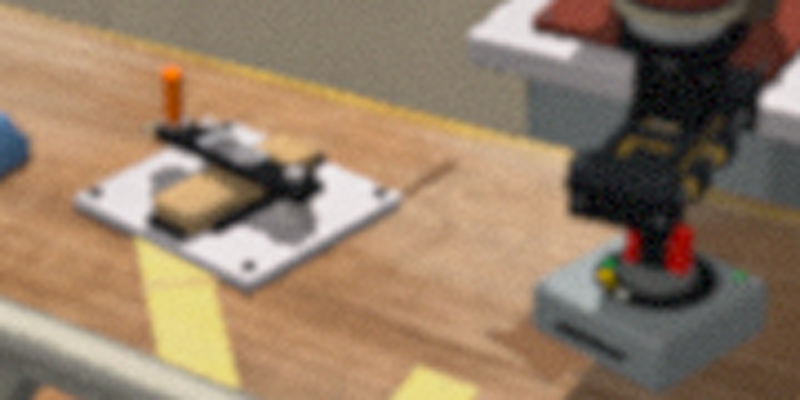

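```bash
python3 - <<'E'
from h import *
im=optics.get_image('top');f=cv2.imread('pics/top0.png');h=cv2.cvtColor(f,cv2.COLOR_BGR2HSV).astype(int)
w=np.zeros(h.shape[:2],bool);w[255:300,255:297]=1
H,S,V=h[...,0],h[...,1],h[...,2]
A=np.array([.516,.181])
for n,m in(('green',(H>45)&(H<85)&(S>120)&(V>60)),('yellow',(H>18)&(H<35)&(S>150)&(V>120))):
    k,l,st,c=cv2.connectedComponentsWithStats((m&w).astype(np.uint8))
    for i in range(1,k):
        v,u=np.nonzero(l==i);wt=(S[v,u]*V[v,u]).astype(float)
        P=ray(im,(np.average(u,weights=wt),np.average(v,weights=wt)),.046)[:2]-A
        print(n,len(u),np.round(c[i],1),'r',np.hypot(*P).round(3),'head',np.arctan2(P[1],P[0]).round(3))
# edges of grey box top: fit box silhouette by GrabCut-free darkness of orange/brown wood: low saturation
g=((S<60)&w).astype(np.uint8)
g=cv2.morphologyEx(g,cv2.MORPH_CLOSE,np.ones((9,9)));v,u=np.nonzero(g)
P=np.array([ray(im,q,.044)[:2] for q in zip(u,v)])*1000;print(cv2.minAreaRect(P.astype(np.float32)))
T=[]
print(get_obs()['torque'],get_obs()['ft_force'])
E
```

```text
green 8 [284.5 276.5] r 0.037 head -1.476
yellow 5 [280.8 269.4] r 0.036 head -0.692
yellow 6 [283.5 272.5] r 0.036 head -1.084
((521.1471557617188, 178.3437957763672), (122.07123565673828, 124.57423400878906), 72.96629333496094)
[ 0.06275149 -0.36587751  0.10942716] [ 2.27359674  0.88298867 -3.38168551]
```

```bash
python3 - <<'E'
from h import *
im=optics.get_image('side');h=cv2.cvtColor(im['frame'],cv2.COLOR_RGB2HSV).astype(int)
m=((h[...,0]<5)|(h[...,0]>174))&(h[...,1]>170)&(h[...,2]>90);w=np.zeros_like(m);w[222:242,365:395]=1;m&=w
k,l,st,c=cv2.connectedComponentsWithStats(m.astype(np.uint8));print(st,np.round(c,1))
# predicted silhouettes of the bar for several headings
for hd in(-1.2,-1.3,-1.4,-1.5,-1.6):
    R=np.array([[np.cos(hd),-np.sin(hd)],[np.sin(hd),np.cos(hd)]]);Q=[]
    for s in(1,-1):
        P=np.array([proj(im,[*(R@[s*.024,y]+[.5157,.180]),z]) for y in(-.007,.007) for z in(.054,.088)])
        Q+=[P.min(0).round(1),P.max(0).round(1)]
    print(hd,*Q)
o=get_obs();print(o['torque'],o['ft_force'])
E
```

```text
[[     0      0    640    480 307135]
 [   380    225      6     11     52]
 [   371    227      3      7     13]] [[319.5 239.5]
 [382.6 230.7]
 [372.2 230.1]]
-1.2 [370.2 223.1] [371.  234.8] [385.7 224.2] [386.6 235.9]
-1.3 [370.  222.7] [371.3 234.4] [385.4 224.6] [386.8 236.3]
-1.4 [369.9 222.4] [371.7 234. ] [385.1 225. ] [386.9 236.7]
-1.5 [369.9 222.1] [372.1 233.6] [384.6 225.4] [386.9 237. ]
-1.6 [370.  221.8] [372.6 233.1] [384.1 225.8] [386.8 237.3]
[ 0.12584535 -0.43924389  0.11094895] [ 2.64784963  0.20437379 -4.01951123]
```

apply_moves(
  deltas="255 0 0 0 0;255 0 0 0 0;255 0 0 0 0;255 0 0 0 0;255 0 0 0 0",
)

```text
clock: 15.5
ee_pos: [0.5151, 0.179, 0.0595]
tcp_rot: [2.171, 2.27, 0.0]
ft_force: [3.8, 1.9, -6.9]
grip_width: 0.0136
gripper_force: 30.0
```

apply_moves(
  deltas="255 0 0 0 0;255 0 0 0 0;255 0 0 0 0;255 0 0 0 0;255 0 0 0 0",
)

```text
clock: 15.92
ee_pos: [0.5151, 0.179, 0.0595]
tcp_rot: [2.172, 2.27, 0.0]
ft_force: [4.4, 2.8, -7.7]
grip_width: 0.0138
gripper_force: 30.0
```

```bash
python3 - <<'E'
from h import *
o=get_obs();print(o['ee_pos'],o['tcp_rot'],o['torque'],o['ft_force'],o['grip_width'])
im=optics.get_image('top');cv2.imwrite('pics/c6.png',cv2.resize(im['frame'][220:320,230:430,::-1],None,fx=4,fy=4,interpolation=cv2.INTER_CUBIC))
E
```

```text
[0.5151268  0.17898085 0.05951845] [2.17167244e+00 2.26985811e+00 3.95344425e-04] [ 0.4982146  -1.01715412  0.13502277] [ 4.36595166  2.82448554 -7.67164973] 0.013828237846272434
```

View pics/c6.png

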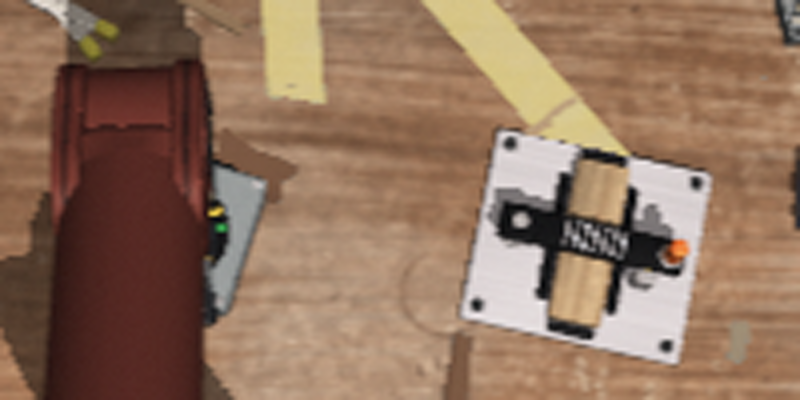

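The keeper is shut across the strip, with the knob at (678,250) beside the post. The dial is held: the pads are flat on the bar, the dial reads about 1.2 rad and the torque is about 0.13 N m. I'm handing the job in.

```bash
python3 -c "
from h import *
print(workorder.finish_job())"
```

```text
the job is handed in; nothing more can be done
None
```

I handed the job in with the keeper bar shut against its stop and the gripper holding the dial at the third click, at about 1.2 rad by my estimate; the hand-in gave no verdict.

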